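# Tuck a menu board under the holder's weighted arm

### The job

Tuck the loose menu board into the menu holder, on top of the pile and under the weighted arm, and slide it fully home against the backstop, so that the arm holds it down flat with the others. Don't ram it, and leave everything else on the table where it stands.

Things in the scene. Friction and masses are not known exactly. Their poses are not given: they have to be found in the camera images.
- holder: Steel menu-board holder, fixed to the table: a tray with a base 100 mm wide and 12 mm thick (x -77 to +140 mm), two cheeks and a backstop. It holds a loose pile of two menu boards, like the one to add, on a rubber block. Origin: in the tray at table level, midway from mouth to backstop; x points from the open mouth to the back, y across, z up. The pile's top is 37 to 77 mm above the table: feel or look for it
- mouth (a point): Middle of the holder's mouth, 90 mm up (top of the cheeks), at holder x=-75 mm; axes as the holder's. The cheeks are 4 mm plates with inner faces 33 mm either side, running from here 150 mm back to the backstop. A board fully home touches the backstop and sticks out of the mouth by 20 mm (centre at holder x=-10, near end at x=-95 mm), as the pile's boards do to about 2 mm
- backstop (a point): Middle of the backstop's face, at holder x=+75 mm, 90 mm up: two posts, 18 mm wide, 96 mm high, either side of the arm; axes as the holder's
- pivot (a point): Hinge of the weighted arm (0.3 kg), 83 mm up behind the backstop. The arm rests on the pile with 2 to 3 N by a round nose 24 mm wide, 135 mm from the hinge, a dark weight on it; the lip before the nose rises at 24 to 41 degrees to its tip near holder x=-47 mm, 17 to 29 mm above the pile. A board pushed in along the pile's top lifts it by itself. Raised (0.65 rad at most) it falls back
- board_center (a point): Centre (half-way up) of the loose menu board to be tucked in: a plain pale wooden slat, 170 x 56 x 12 mm (x along its length, y across, z up), with a white paper panel on top, lying flat on the table. About 75 g. Both ends are alike
- menu_board: The same loose menu board; origin: centre of its underside, axes as for board_center
- square_board: Bystander: plain pale wooden square, 90 x 90 x 12 mm, lying flat: not the one to tuck in. Origin: centre of underside
- sugar_jar: Bystander: round glass jar with metal cap, 62 mm across, 95 mm high; origin: centre of underside
- cup: Bystander: white mug, 72 mm across, 60 mm high, with a handle; origin: centre of underside
- plate: Bystander: white plate, 150 mm across, 18 mm high; origin: centre of underside
- napkin_box: Bystander: shiny napkin dispenser, 100 x 120 x 130 mm high; origin: centre of underside
- basket: Bystander: small green open basket of sachets, 90 x 120 mm, about 90 mm high; origin: centre of underside
- spatula: Bystander: spatula lying flat, 240 mm long
- salt: Bystander: small glass salt pot, 40 mm across, 75 mm high; origin: centre of underside
There are look-alikes about, which are no part of the job. Leave any blue, green or orange look-alike of the menu_board alone.

How it is judged:
By the outcome, as a careful person would: the job done as asked, in the order asked, and still so for the second after the job is handed in, with the robot touching nothing.
It also fails if it takes over 61 s, if anything falls off the work surface, if the arm or the gripper's body presses on something with over 40 N, if the wrist force passes 120 N, or if a joint passes its speed limit or range.

### The arm

A 6-joint arm with a two-finger parallel gripper is mounted at the origin on the work surface. World frame = base frame: x ahead of the robot, y to its left, z up, the work surface at z = 0. Lengths are in m, angles in rad, forces in N, time in s.
With the tool pointing down it reaches from about 0.4 to 0.825 m from the base axis. Payload 7 kg.
Tool frame: the origin (TCP) lies at the very end of the fingers, on their centre line; the grasp point (between the pads) lies 19 mm behind it; z points along the fingers, y is the line along which they close (so a half turn about z gives the same grasp; the last joint's range is limited). The gripper opens to 88 mm and grips with 3 to 60 N. Pads are 19 mm wide; open, the fingers measure 130 mm over their backs; the gripper's body (78 mm by 193 mm) begins 47 mm behind the grasp point.
Start: joints at [1.459, 0.359, 0.012, 0, -1.224, -0.288], TCP at [0.263, 0.622, 0.227] pointing down, gripper open.
Joint ranges: [-3.07, 3.07], [-1.43, 2.12], [-1.02, 1.25], [-3.03, 1.67], [-3.05, -0], [-3.03, 3.03]. Speed limits (rad/s): [2.39, 2.39, 3.01, 3.14, 3.14, 3.14].

### API

Orientations are given as [roll, pitch, yaw] about the fixed x, y, z axes, in that order (R = Rz(yaw) Ry(pitch) Rx(roll)).
In Python, from station import arm, vision gives the robot as it stands. The module is installed in compiled form; this text tells all that it offers.
- The arm moves only by the tool jog_arm, never from a script. Its argument "steps" is a list that holds one entry, the list of rows, each a list of 7 numbers: the closure in counts, from 0 (fully open) to 255 (shut), then the shift along the tool's x, y, z scaled (see below), then the turn, a rotation vector about the tool's x, y, z scaled (see below). In form: [[[grip, dx, dy, dz, rx, ry, rz], ...]]. A call has 1 to 8 rows; each row is the pose to reach, as a shift and turn from the pose commanded when the call began, along the tool's axes at that moment; what a row does not reach only later rows make up. The controller multiplies each number of a shift by 250 mm and each number of a turn by 45 degrees. A row lasts 1/10 s, in which the tool goes at most 50 mm and 8.59 degrees, less where a joint would pass 70% of its speed; a pose out of reach is approached as far as the arm can. A call with a number of a shift or a turn outside -1 to 1 is refused whole. A call with a gripper value outside its range is refused whole. The fingers move at their own pace and stop on an object; "newtons" is the grip in N (left out, the last holds). Time passes only in rows, so rows that repeat a pose let the fingers close. It gives the time, the measured TCP pose, the force, the opening and the grip force at its end, in the units of the state.
- arm.get_state(): the state, without advancing time (a new reading comes with each control period).
- vision.grab_frame(name): name is "scene" or "side" or "wrist"; returns a dict with "color" (480x640x3 uint8, red, green, blue), "vfov" (degrees; the focal length in pixels is half the picture's height over the tangent of half this angle, whatever the lens; pixels are square), "cx", "cy" (the principal point, pixels), "extrinsics" (4x4, takes a point from world to camera coordinates). Camera axes: x right, y down, z forward; pixel columns grow to the right and rows downward; lengths in m; the calibration is good to about 2 mm. The wrist camera is an equidistant fisheye: a pixel r from the principal point sees the ray r / f radians off the axis. A picture is of the moment at which its call begins. There is no depth.
- arm.job_done(): hands the job in; it is judged then, once.
The state is a dict: "t": time; "q": joint angles; "qd": joint speeds; "joint_efforts": joint torques, N m; "eef_pos": TCP position; "ee_rot": TCP orientation; "force": force on the tool from outside, world axes, zero at the start; "moment": the same for the moment, N m; "width": finger opening in m; "gripper_force": force on a finger pad.
Only numpy, scipy, OpenCV 4.12 (cv2) and the standard library are available. Lean on these libraries where they do the work, as an engineer would, in place of code of your own. Each camera call takes 0.05 s, during which the arm holds its last target. There are 200 camera calls.

## Working session

There is one attempt and no reset: what is moved stays moved. The work goes in short steps, Python scripts to look and compute and a tool call to move; the robot and the scene stay as the last step left them, time stands still between calls to the robot, and variables do not carry over. Pictures are saved under pics/ and viewed, at most 12 in all, crops included, and the job is handed in when it is done.

Besides the shell and the picture viewer there is one more tool, called after "Emit:" as name([rows], argument=value, ...), one row to a line, values as JSON. jog_arm: Moves the arm, as the interface text tells. Its arguments: {"type":"object","properties":{"steps":{"type":"array","items":{"type":"array","items":{"type":"array","items":{"type":"number"}}}},"newtons":{"type":"number"}},"required":["steps"]}

```bash
mkdir -p pics; cat > h.py <<'E'
import numpy as np, cv2
from station import arm, vision
def grab(n,fn=None):
    f=vision.grab_frame(n)
    if fn: cv2.imwrite('pics/'+fn,cv2.cvtColor(f['color'],cv2.COLOR_RGB2BGR))
    np.savez('/tmp/'+n+'.npz',**f)
    return f
def foc(f): return 240/np.tan(np.radians(float(f['vfov']))/2)
def ray(f,u,v,fish=False):
    F=foc(f);x=u-f['cx'];y=v-f['cy'];r=np.hypot(x,y)
    d=np.array([x/F,y/F,1.]) if not fish else np.array([x/r*np.sin(r/F),y/r*np.sin(r/F),np.cos(r/F)])
    E=np.array(f['extrinsics']);R=E[:3,:3]
    return -R.T@E[:3,3],R.T@d
def onz(f,u,v,z,fish=False):
    c,d=ray(f,u,v,fish);return c+d*(z-c[2])/d[2]
def proj(f,P,fish=False):
    E=np.array(f['extrinsics']);p=E[:3,:3]@np.array(P)+E[:3,3];F=foc(f)
    if fish:
        h=np.hypot(p[0],p[1]);a=np.arctan2(h,p[2])*F;return f['cx']+a*p[0]/h,f['cy']+a*p[1]/h
    return f['cx']+F*p[0]/p[2],f['cy']+F*p[1]/p[2]
E
python3 - <<'E'
from h import *
np.set_printoptions(precision=4,suppress=True)
for n in ('scene','side','wrist'):
    f=grab(n,n+'0.png');E=f['extrinsics'];print(n,f['vfov'],f['cx'],f['cy'],-E[:3,:3].T@E[:3,3],E[2,:3])
s=arm.get_state();print(s)
E
```

```text
scene 50.78340623615918 309.2811980916856 243.44600888502262 [ 1.2027 -0.5444  0.9693] [-0.5445  0.4519 -0.7066]
side 52.59004935480346 325.82237423698683 242.3057907537408 [-0.2229 -0.8742  1.1549] [ 0.4788  0.5525 -0.6823]
wrist 65.70646984690485 319.90054402306816 236.8331343583937 [0.328  0.5945 0.3833] [-0.2424  0.1003 -0.965 ]
{'t': 0.15, 'q': array([ 1.4591,  0.3592,  0.0113, -0.0002, -1.2241, -0.2882]), 'qd': array([ 0.001 , -0.001 ,  0.0019,  0.0009,  0.0015,  0.0003]), 'joint_efforts': array([ -0.0004, -58.3274,  29.3292,   7.0012,   0.0088,  -0.0001]), 'eef_pos': array([0.2626, 0.6214, 0.2259]), 'ee_rot': array([ 3.1404, -0.0001, -0.3999]), 'force': array([ 0.247 , -0.0968, -1.0535]), 'moment': array([0.013 , 0.0134, 0.0032]), 'gripper_force': 0.0, 'width': 0.0873977206860643}
```

View pics/scene0.png

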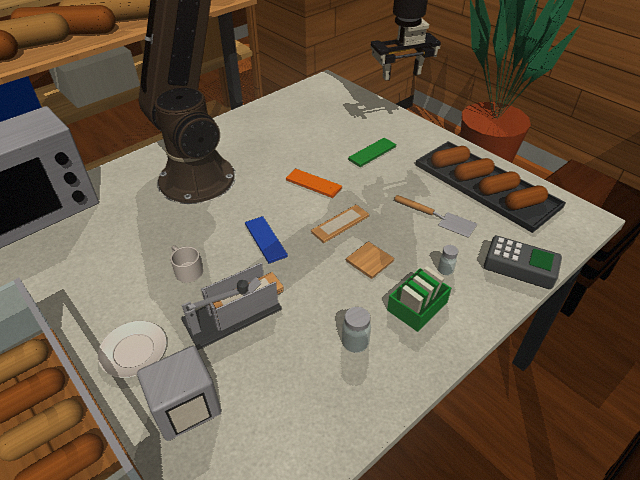

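View pics/side0.png

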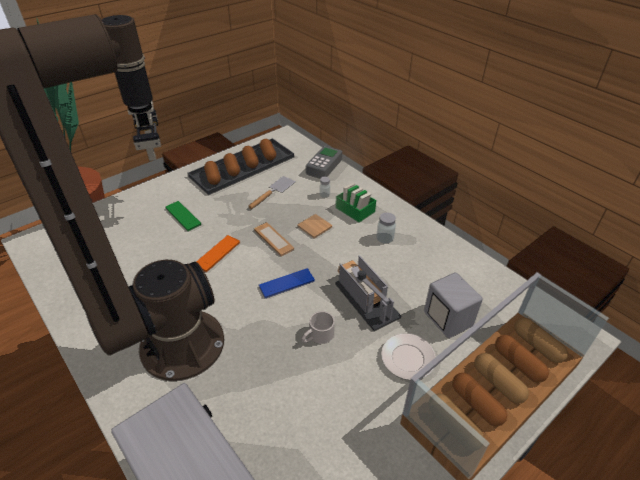

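The loose board is at scene (340,222) / side (274,238). The holder is at scene (232,305) / side (367,290), with its mouth towards the board side. I'll enlarge both for corner picks.

```bash
python3 - <<'E'
import cv2,numpy as np
a=cv2.imread('pics/scene0.png');b=cv2.imread('pics/side0.png')
z=lambda i,x,y,w,h:cv2.resize(i[y:y+h,x:x+w],None,fx=5,fy=5,interpolation=cv2.INTER_CUBIC)
c=np.zeros((600,800,3),np.uint8)
c[:,:]=z(a,165,235,160,120)[:600,:800]  # u=165+x/5 v=235+y/5
cv2.imwrite('pics/c1.png',c)
d=np.zeros((600,800,3),np.uint8)
d[:, :400]=z(b,330,250,80,120)   # u=330+x/5 v=250+y/5
d[:300,400:]=z(a,300,195,80,60)  # u=300+(x-400)/5 v=195+y/5
d[300:,400:]=z(b,240,205,80,60)  # u=240+(x-400)/5, v=205+(y-300)/5
cv2.imwrite('pics/c2.png',d)
E
```

```text
(no output)
```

View pics/c1.png

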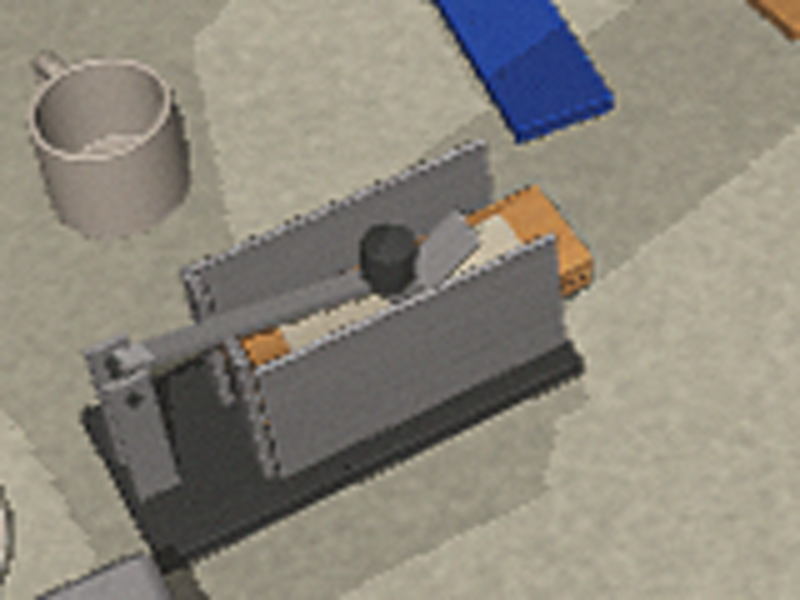

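View pics/c2.png

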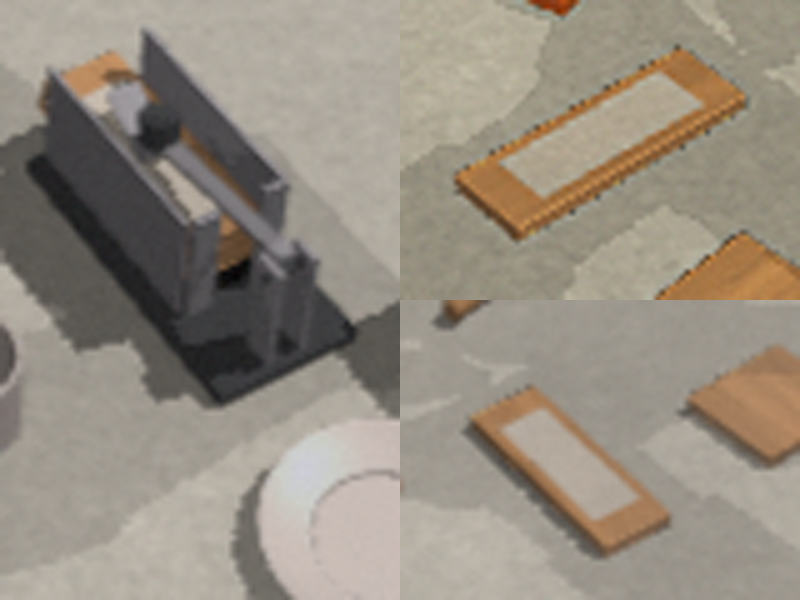

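```bash
cat > fit.py <<'E'
from h import *
from scipy.optimize import least_squares
S=np.load('/tmp/scene.npz');D=np.load('/tmp/side.npz')
A=lambda x,y:(S,165+x/5,235+y/5);B=lambda x,y:(D,330+x/5,250+y/5)
H=[(A(557,235),(-75,37,90)),(A(487,143),(-75,-37,90)),(A(183,270),(75,-37,90)),(A(170,570),(140,50,0)),(A(583,368),(-77,50,0)),
(A(83,410),(140,-50,12)),(B(218,403),(140,-50,0)),(B(352,338),(140,50,0)),(B(28,165),(-77,-50,6)),(B(50,70),(-75,-37,90)),(B(143,30),(-75,37,90))]
P=[(A(537,185),-28),(A(593,262),28),(B(120,52),28),(B(45,85),-28)]
def T(p,q):
    c,s=np.cos(p[2]),np.sin(p[2]);q=np.array(q)/1000.
    return np.array([p[0]+c*q[0]-s*q[1],p[1]+s*q[0]+c*q[1],q[2]])
def res(p):
    r=[np.subtract(proj(o[0],T(p,q)),o[1:]) for o,q in H]
    r+=[np.subtract(proj(o[0],T(p,(p[4],y,p[3]*1000))),o[1:]) for o,y in P]
    return np.ravel(r)
p0=onz(S,232,305,0.05)
b=least_squares(res,[p0[0],p0[1],-2.3,.05,-95],x_scale=[.1,.1,1,.05,100],loss='soft_l1')
print('holder',b.x,np.round(b.fun,1).tolist())
C=lambda x,y:(S,220+x/5,195+y/5);G=lambda x,y:(D,160+x/5,145+y/5)
L=[(C(457,180),85,28),(C(517,238),85,-28),(C(745,98),-85,-28),(C(678,48),-85,28),(G(607,552),85,28),(G(670,518),85,-28),(G(535,388),-85,-28),(G(470,418),-85,28)]
for o,_,_ in L: print(onz(*o,.012).round(4))
def r2(p): return np.ravel([np.subtract(proj(o[0],T(p,(x,y,12))),o[1:]) for o,x,y in L])
m=onz(S,340,222,.012)
q=min((least_squares(r2,[m[0],m[1],a]) for a in (-2.3,.8,-.8,2.3)),key=lambda s:s.cost)
print('board',q.x,np.round(q.fun,1).tolist())
E
python3 fit.py
```

```text
holder [ 5.21724702e-01 -1.87857699e-01 -1.73571598e+00  4.99007751e-02
 -9.49582812e+01] [0.1, 0.3, -0.8, -1.4, 1.4, -1.0, -1.2, 1.9, 0.6, 1.3, -1.0, 0.1, 0.1, 0.6, 0.7, -0.2, -0.9, -0.9, -0.7, -1.5, 0.7, -2.0, -0.4, 0.5, -0.4, 0.1, -1.2, -0.2, -1.0, -0.5]
[0.4321 0.1038 0.012 ]
[0.4877 0.0983 0.012 ]
[0.4898 0.2697 0.012 ]
[0.4335 0.2719 0.012 ]
[0.423  0.0971 0.012 ]
[0.4755 0.0964 0.012 ]
[0.4832 0.2655 0.012 ]
[0.4288 0.2681 0.012 ]
board [ 0.45752822  0.1863044  -1.6123139 ] [11.1, 10.1, -13.8, -12.5, -13.4, -10.1, 13.3, 9.8, 13.4, -8.2, -12.8, 5.5, -12.7, 4.9, 13.6, -7.3]
```

```bash
cat > go.py <<'E'
import sys
from h import *
from scipy.spatial.transform import Rotation as Q
# usage: go.py x y z yaw ; numbers from measured pose
s=arm.get_state();R=Q.from_euler('xyz',s['ee_rot']);x,y,z,w=map(float,sys.argv[1:5])
d=R.inv().apply(np.array([x,y,z])-s['eef_pos'])/.25
t=(R.inv()*Q.from_euler('xyz',[np.pi,0,w])).as_rotvec(degrees=True)/45
print('at',s['eef_pos'].round(4),s['ee_rot'].round(4),'F',s['force'].round(2),'w',round(s['width'],4),'t',s['t']);print('shift',d.round(3),'turn',t.round(3))
E
sed -i 's/,85,28),(C(517,238),85,-28),(C(745,98),-85,-28),(C(678,48),-85,28)/,85,-28),(C(517,238),85,28),(C(745,98),-85,28),(C(678,48),-85,-28)/; s/(G(607,552),85,28),(G(670,518),85,-28),(G(535,388),-85,-28),(G(470,418),-85,28)/(G(607,552),85,28),(G(670,518),85,28),(G(535,388),-85,28),(G(470,418),-85,-28)/; s/(G(607,552),85,28)/(G(607,552),85,-28)/' fit.py
python3 fit.py | grep board; python3 go.py .36 .44 .20 -1.0;python3 go.py .457 .261 .15 -1.0
```

```text
board [ 0.45783443  0.18591917 -1.59631155] [-1.7, -0.5, -0.5, -1.1, -0.3, -0.4, -0.4, -0.2, 0.3, -1.4, 1.2, -1.7, 0.3, -1.2, 0.2, -0.9]
at [0.2626 0.6214 0.2259] [ 3.1404e+00 -1.0000e-04 -3.9990e-01] F [ 0.25 -0.1  -1.05] w 0.0874 t 0.15
shift [0.641 0.517 0.104] turn [ 0.001 -0.001  0.764]
at [0.2626 0.6214 0.2259] [ 3.1404e+00 -1.0000e-04 -3.9990e-01] F [ 0.25 -0.1  -1.05] w 0.0874 t 0.15
shift [1.277 1.025 0.305] turn [ 0.001 -0.001  0.764]
```

Emit:
jog_arm([
  [[0, 0.17, 0.13, 0.02, 0, 0, 0.19], [0, 0.34, 0.27, 0.05, 0, 0, 0.38], [0, 0.5, 0.4, 0.08, 0, 0, 0.57], [0, 0.641, 0.517, 0.104, 0, 0, 0.764], [0, 0.641, 0.517, 0.104, 0, 0, 0.764], [0, 0.641, 0.517, 0.104, 0, 0, 0.764]],
])

```text
t: 0.75
eef_pos: [0.3607, 0.4388, 0.2007]
ee_rot: [3.142, 0.0, -1.001]
force: [0.5, 0.6, 0.8]
width: 0.0876
gripper_force: 0.0
```

```bash
python3 go.py .460 .261 .13 -1.596
```

```text
at [0.3607 0.4388 0.2007] [ 3.1415  0.     -1.0014] F [0.45 0.59 0.79] w 0.0876 t 0.75
shift [0.813 0.049 0.283] turn [0.    0.    0.757]
```

Emit:
jog_arm([
  [[0, 0.16, 0.01, 0.06, 0, 0, 0.16], [0, 0.33, 0.02, 0.11, 0, 0, 0.33], [0, 0.5, 0.03, 0.17, 0, 0, 0.5], [0, 0.65, 0.04, 0.23, 0, 0, 0.65], [0, 0.813, 0.049, 0.283, 0, 0, 0.757], [0, 0.813, 0.049, 0.283, 0, 0, 0.757], [0, 0.813, 0.049, 0.283, 0, 0, 0.757]],
])

```text
t: 1.45
eef_pos: [0.4601, 0.2632, 0.1296]
ee_rot: [3.141, -0.0, -1.594]
force: [1.3, -0.8, -0.3]
width: 0.0876
gripper_force: 0.0
```

```bash
python3 -c "
from h import *
grab('wrist','w1.png')"; python3 go.py .460 .261 .002 -1.596
```

```text
at [0.46   0.2639 0.13  ] [-3.1411e+00  3.0000e-04 -1.5927e+00] F [1.54 0.74 0.15] w 0.0878 t 1.5
shift [ 0.012 -0.     0.512] turn [-0.001  0.     0.004]
```

View pics/w1.png

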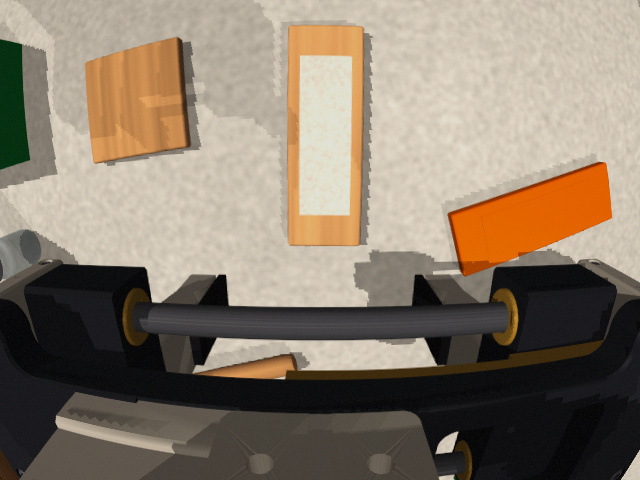

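The loose board is directly ahead of the fingers, with top corners at about (289,244), (360,244), (363,27) and (290,26). The open fingers sit either side of it.

```bash
python3 -c "
from h import *
f=np.load('/tmp/wrist.npz')
p=[onz(f,*q,.012,True) for q in ((289,244),(360,244),(363,27),(290,26))]
for a in p: print(a.round(4))
n=(p[0]+p[1])/2;m=(p[2]+p[3])/2;v=m-n;print(n,m,np.arctan2(v[1],v[0]),(n+m)/2)"
```

```text
[0.4845 0.2728 0.012 ]
[0.4296 0.2741 0.012 ]
[0.4249 0.1081 0.012 ]
[0.4787 0.1063 0.012 ]
[0.45703767 0.27349202 0.012     ] [0.45183344 0.10719824 0.012     ] -1.6020815355034423 [0.45443555 0.19034513 0.012     ]
```

Emit:
jog_arm([
  [[0, 0.012, 0.006, 0.15, 0, 0, 0.004], [0, 0.012, 0.006, 0.3, 0, 0, 0.006], [0, 0.012, 0.006, 0.42, 0, 0, 0.006], [0, 0.012, 0.006, 0.48, 0, 0, 0.006], [0, 0.012, 0.006, 0.505, 0, 0, 0.006], [0, 0.012, 0.006, 0.505, 0, 0, 0.006], [0, 0.012, 0.006, 0.505, 0, 0, 0.006]],
])

```text
t: 2.2
eef_pos: [0.4584, 0.2611, 0.0045]
ee_rot: [-3.14, 0.001, -1.597]
force: [0.6, -0.4, -0.3]
width: 0.0878
gripper_force: 0.0
```

Emit:
jog_arm([
  [[255, 0, 0, 0, 0, 0, 0], [255, 0, 0, 0, 0, 0, 0], [255, 0, 0, 0, 0, 0, 0], [255, 0, 0, 0, 0, 0, 0], [255, 0, 0, 0, 0, 0, 0], [255, 0, 0, 0, 0, 0, 0], [255, 0, 0, 0, 0, 0, 0], [255, 0, 0, 0, 0, 0, 0]],
], newtons=35)

```text
t: 3.0
eef_pos: [0.4581, 0.2597, 0.0038]
ee_rot: [-3.141, 0.0, -1.599]
force: [-1.6, -0.2, 5.4]
width: 0.0559
gripper_force: 35.0
```

Emit:
jog_arm([
  [[255, 0, 0, -0.06, 0, 0, 0], [255, 0, 0, -0.15, 0, 0, 0], [255, 0, 0, -0.25, 0, 0, 0], [255, 0, 0, -0.35, 0, 0, 0], [255, 0, 0, -0.4, 0, 0, 0], [255, 0, 0, -0.4, 0, 0, 0], [255, 0, 0, -0.4, 0, 0, 0]],
])

```text
t: 3.7
eef_pos: [0.4575, 0.2594, 0.1027]
ee_rot: [3.141, -0.0, -1.6]
force: [-0.6, -0.3, -1.6]
width: 0.0554
gripper_force: 35.0
```

```bash
python3 go.py .565 .070 .09 -1.736
```

```text
at [0.4575 0.2594 0.1027] [ 3.1408e+00 -3.0000e-04 -1.5995e+00] F [-0.6  -0.31 -1.62] w 0.0554 t 3.7
shift [ 0.745 -0.451  0.051] turn [ 0.001 -0.     0.174]
```

Emit:
jog_arm([
  [[255, 0.12, -0.07, 0.01, 0, 0, 0.03], [255, 0.27, -0.16, 0.02, 0, 0, 0.06], [255, 0.42, -0.25, 0.03, 0, 0, 0.1], [255, 0.56, -0.34, 0.04, 0, 0, 0.13], [255, 0.68, -0.41, 0.05, 0, 0, 0.16], [255, 0.745, -0.451, 0.051, 0, 0, 0.174], [255, 0.745, -0.451, 0.051, 0, 0, 0.174], [255, 0.745, -0.451, 0.051, 0, 0, 0.174]],
])

```text
t: 4.5
eef_pos: [0.5646, 0.0697, 0.0891]
ee_rot: [3.139, -0.001, -1.737]
force: [-0.8, 1.8, -1.2]
width: 0.0555
gripper_force: 35.0
```

```bash
python3 -c "
from h import *
grab('wrist','w2.png')
grab('scene','s2.png');grab('side','d2.png')
z=lambda n,x,y:cv2.resize(cv2.imread(n)[y:y+120,x:x+80],None,fx=5,fy=5,interpolation=cv2.INTER_CUBIC)
cv2.imwrite('pics/c3.png',np.hstack([z('pics/s2.png',250,200),z('pics/d2.png',310,210)]))"; python3 go.py .565 .070 .06 -1.736
```

```text
at [0.5648 0.071  0.0903] [ 3.1408e+00 -4.0000e-04 -1.7347e+00] F [-0.45  0.12 -1.87] w 0.0555 t 4.65
shift [ 0.004 -0.001  0.121] turn [ 0.001 -0.001  0.002]
```

View pics/w2.png

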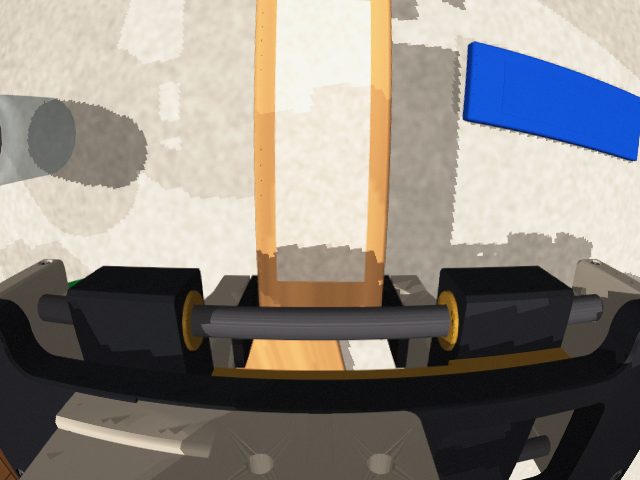

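View pics/c3.png

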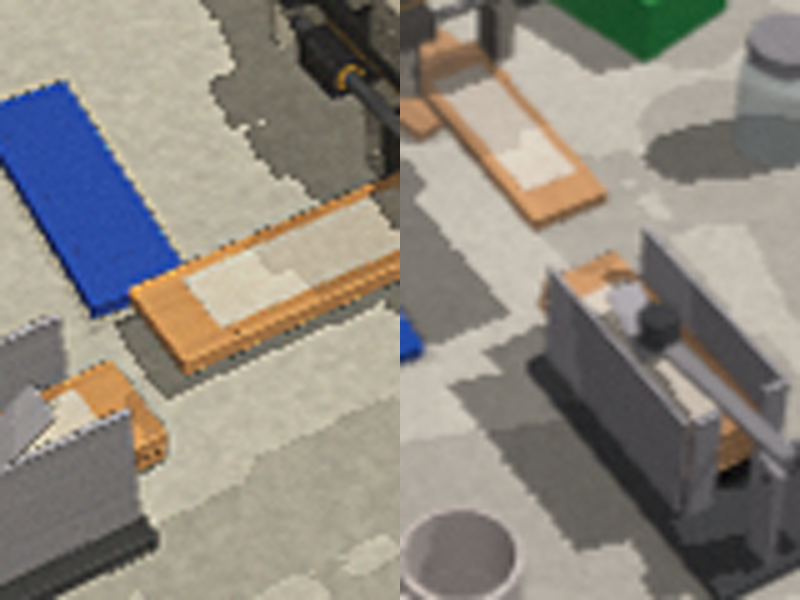

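The board is level in the grip and ahead of the mouth. Its front top corners are at scene crop (130,290) and (185,360), and side crop (535,218) and (605,193). I'll triangulate them in the holder frame.

```bash
python3 -c "
from fit import *
print()
c,s=np.cos(b.x[2]),np.sin(b.x[2])
for a,d in (((130,290),(535,218)),((185,360),(605,193))):
    a=(S,250+a[0]/5,200+a[1]/5);d=(D,310+(d[0]-400)/5,210+d[1]/5)
    r=least_squares(lambda P:np.ravel([np.subtract(proj(o[0],P),o[1:]) for o in (a,d)]),[.53,-.08,.09])
    v=r.x[:2]-b.x[:2];print(r.x.round(4),r.fun.round(1),'holder',(c*v[0]+s*v[1]).round(4),(-s*v[0]+c*v[1]).round(4))
" | tail -2
```

```text
[ 0.5141 -0.0772  0.0956] [-0.1  0.1 -0.1 -0.2] holder -0.108 -0.0257
[ 0.565  -0.0852  0.0935] [-0.2  0.4 -0.4 -0.5] holder -0.1084 0.0258
```

Emit:
jog_arm([
  [[255, 0, 0, 0.06, 0, 0, 0], [255, 0, 0, 0.11, 0, 0, 0], [255, 0.03, 0, 0.11, 0, 0, 0], [255, 0.08, 0, 0.11, 0, 0, 0], [255, 0.13, 0, 0.11, 0, 0, 0], [255, 0.17, 0, 0.11, 0, 0, 0], [255, 0.17, 0, 0.11, 0, 0, 0], [255, 0.17, 0, 0.11, 0, 0, 0]],
])

```text
t: 5.45
eef_pos: [0.5587, 0.0279, 0.0638]
ee_rot: [-3.141, 0.0, -1.737]
force: [0.6, 0.1, -1.3]
width: 0.0554
gripper_force: 35.0
```

Emit:
jog_arm([
  [[255, 0, 0, 0.005, 0, 0, 0], [255, 0, 0, 0.01, 0, 0, 0], [255, 0, 0, 0.012, 0, 0, 0], [255, 0, 0, 0.012, 0, 0, 0]],
])

```text
t: 5.85
eef_pos: [0.5584, 0.0286, 0.0601]
ee_rot: [3.141, -0.0, -1.735]
force: [-0.2, 0.3, -0.1]
width: 0.0554
gripper_force: 35.0
```

Emit:
jog_arm([
  [[255, 0, 0, 0.004, 0, 0, 0], [255, 0, 0, 0.008, 0, 0, 0], [255, 0, 0, 0.008, 0, 0, 0], [255, 0, 0, 0.008, 0, 0, 0]],
])

```text
t: 6.25
eef_pos: [0.5585, 0.0285, 0.0583]
ee_rot: [-3.142, -0.0, -1.736]
force: [-0.1, 0.3, -0.9]
width: 0.0557
gripper_force: 35.0
```

Emit:
jog_arm([
  [[255, 0, 0, 0.003, 0, 0, 0], [255, 0, 0, 0.006, 0, 0, 0], [255, 0, 0, 0.006, 0, 0, 0], [255, 0, 0, 0.006, 0, 0, 0]],
])

```text
t: 6.65
eef_pos: [0.5585, 0.0285, 0.0569]
ee_rot: [-3.141, 0.0, -1.736]
force: [-0.1, -0.3, 0.8]
width: 0.0553
gripper_force: 35.0
```

Emit:
jog_arm([
  [[255, 0, 0, 0.003, 0, 0, 0], [255, 0, 0, 0.006, 0, 0, 0], [255, 0, 0, 0.006, 0, 0, 0], [255, 0, 0, 0.006, 0, 0, 0]],
])

```text
t: 7.05
eef_pos: [0.5586, 0.0285, 0.0554]
ee_rot: [-3.141, 0.0, -1.736]
force: [-1.0, 2.1, 1.3]
width: 0.0556
gripper_force: 35.0
```

Emit:
jog_arm([
  [[255, 0, 0, 0.003, 0, 0, 0], [255, 0, 0, 0.006, 0, 0, 0], [255, 0, 0, 0.006, 0, 0, 0], [255, 0, 0, 0.006, 0, 0, 0]],
])

```text
t: 7.45
eef_pos: [0.5585, 0.0285, 0.0538]
ee_rot: [-3.142, -0.0, -1.736]
force: [0.2, 1.5, 0.9]
width: 0.0554
gripper_force: 35.0
```

Emit:
jog_arm([
  [[255, 0.02, 0, 0, 0, 0, 0], [255, 0.04, 0, 0, 0, 0, 0], [255, 0.06, 0, 0, 0, 0, 0], [255, 0.08, 0, 0, 0, 0, 0], [255, 0.1, 0, 0, 0, 0, 0]],
])

```text
t: 7.95
eef_pos: [0.5544, 0.0033, 0.0539]
ee_rot: [-3.141, 0.0, -1.736]
force: [0.9, 2.0, 2.7]
width: 0.0557
gripper_force: 35.0
```

Emit:
jog_arm([
  [[255, 0.02, 0, 0, 0, 0, 0], [255, 0.04, 0, 0, 0, 0, 0], [255, 0.06, 0, 0, 0, 0, 0], [255, 0.08, 0, 0, 0, 0, 0]],
])

```text
t: 8.35
eef_pos: [0.5526, -0.0149, 0.0545]
ee_rot: [-3.139, 0.003, -1.736]
force: [1.8, 9.9, 5.0]
width: 0.0557
gripper_force: 35.0
```

Emit:
jog_arm([
  [[255, 0.008, 0, 0, 0, 0, 0], [255, 0.016, 0, 0, 0, 0, 0], [255, 0.024, 0, 0, 0, 0, 0]],
])

```text
t: 8.65
eef_pos: [0.552, -0.0204, 0.0547]
ee_rot: [-3.138, 0.003, -1.736]
force: [0.8, 11.2, 5.4]
width: 0.0553
gripper_force: 35.0
```

```bash
python3 -c "
from h import *
grab('wrist','w4.png')
grab('scene','s4.png');grab('side','d4.png')
z=lambda n,x,y:cv2.resize(cv2.imread(n)[y:y+120,x:x+80],None,fx=5,fy=5,interpolation=cv2.INTER_CUBIC)
cv2.imwrite('pics/c4.png',np.hstack([z('pics/s4.png',215,220),z('pics/d4.png',330,230)]))
s=arm.get_state();print(s['force'],s['eef_pos'])"
```

```text
[0.96866684 7.83699967 5.93361189] [ 0.55187893 -0.02075119  0.05471932]
```

View pics/c4.png

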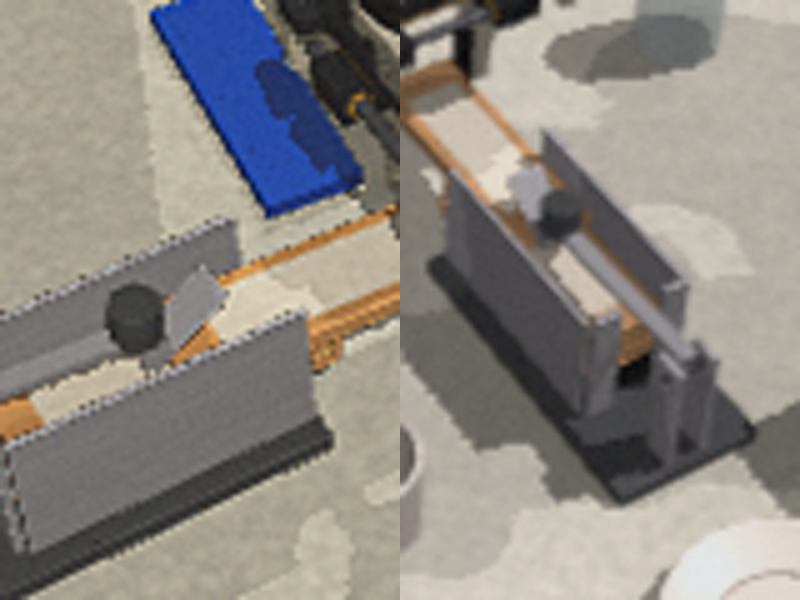

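The board has gone in under the lip and the nose is riding up onto it (scene crop (165,340)). It is central between the cheeks, so I'll carry on.

Emit:
jog_arm([
  [[255, 0.02, 0, 0, 0, 0, 0], [255, 0.04, 0, 0, 0, 0, 0], [255, 0.06, 0, 0, 0, 0, 0], [255, 0.08, 0, 0, 0, 0, 0]],
])

```text
t: 9.2
eef_pos: [0.5485, -0.0409, 0.0549]
ee_rot: [-3.138, 0.002, -1.735]
force: [0.5, 6.5, 9.8]
width: 0.0552
gripper_force: 35.0
```

Emit:
jog_arm([
  [[255, 0.02, 0, 0, 0, 0, 0], [255, 0.04, 0, 0, 0, 0, 0], [255, 0.06, 0, 0, 0, 0, 0], [255, 0.08, 0, 0, 0, 0, 0]],
])

```text
t: 9.6
eef_pos: [0.5459, -0.0604, 0.0555]
ee_rot: [-3.137, 0.002, -1.735]
force: [0.9, 10.7, 13.7]
width: 0.0558
gripper_force: 35.0
```

```bash
python3 go.py .5361 -.1028 .0545 -1.736
```

```text
at [ 0.5459 -0.0604  0.0555] [-3.1369e+00  2.4000e-03 -1.7351e+00] F [ 0.94 10.73 13.69] w 0.0558 t 9.6
shift [0.174 0.011 0.004] turn [-0.006  0.003  0.001]
```

Emit:
jog_arm([
  [[255, 0, 0, -0.008, 0, 0, 0], [255, 0.02, 0, -0.008, 0, 0, 0], [255, 0.04, 0, -0.008, 0, 0, 0], [255, 0.06, 0, -0.008, 0, 0, 0], [255, 0.08, 0, -0.008, 0, 0, 0]],
])

```text
t: 10.1
eef_pos: [0.5424, -0.0802, 0.0574]
ee_rot: [-3.137, 0.002, -1.735]
force: [-0.8, 9.5, 12.6]
width: 0.0557
gripper_force: 35.0
```

Emit:
jog_arm([
  [[255, 0.016, 0, 0, 0, 0, 0], [255, 0.032, 0, 0, 0, 0, 0], [255, 0.048, 0, 0, 0, 0, 0], [255, 0.06, 0, 0, 0, 0, 0], [255, 0.06, 0, 0, 0, 0, 0]],
])

```text
t: 10.6
eef_pos: [0.5398, -0.0949, 0.0579]
ee_rot: [-3.137, 0.002, -1.735]
force: [-1.7, 10.2, 16.7]
width: 0.0555
gripper_force: 35.0
```

```bash
python3 go.py .5361 -.1028 .0545 -1.736
```

```text
at [ 0.5398 -0.0949  0.0579] [-3.1372e+00  2.4000e-03 -1.7355e+00] F [-1.72 10.21 16.69] w 0.0555 t 10.6
shift [0.034 0.01  0.013] turn [-0.006  0.003  0.001]
```

Emit:
jog_arm([
  [[255, 0, 0, -0.006, 0, 0, 0], [255, 0, 0, -0.012, 0, 0, 0], [255, 0, 0, -0.016, 0, 0, 0], [255, 0, 0, -0.016, 0, 0, 0]],
])

```text
t: 11.0
eef_pos: [0.537, -0.0961, 0.0592]
ee_rot: [3.14, -0.0, -1.736]
force: [0.7, 0.4, -4.7]
width: 0.0555
gripper_force: 35.0
```

```bash
python3 -c "
from h import *
grab('scene','s5.png');grab('side','d5.png')
z=lambda n,x,y:cv2.resize(cv2.imread(n)[y:y+120,x:x+80],None,fx=5,fy=5,interpolation=cv2.INTER_CUBIC)
cv2.imwrite('pics/c5.png',np.hstack([z('pics/s5.png',205,220),z('pics/d5.png',320,230)]))
s=arm.get_state();print(s['force'],s['eef_pos'])"
```

```text
[ 0.39125568  0.48365332 -3.21744165] [ 0.53701775 -0.09612313  0.059219  ]
```

View pics/c5.png

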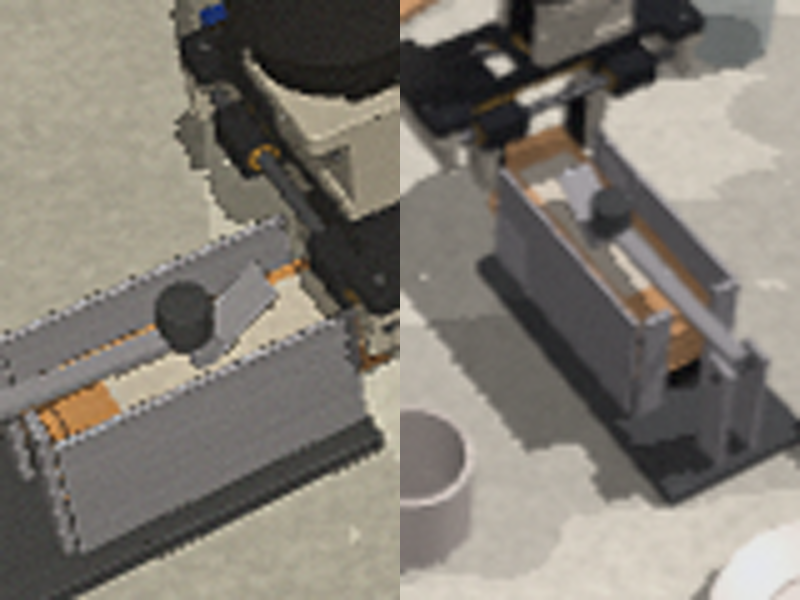

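The board is under the arm, flat and central, with about 15 mm to go. The fingers are nearly at the cheeks, so I'll release, back off and push its end with closed fingers.

Emit:
jog_arm([
  [[0, 0, 0, 0, 0, 0, 0], [0, 0, 0, 0, 0, 0, 0], [0, 0, 0, 0, 0, 0, 0], [0, 0, 0, 0, 0, 0, 0], [0, 0, 0, 0, 0, 0, 0], [0, 0, 0, -0.05, 0, 0, 0], [0, 0, 0, -0.15, 0, 0, 0], [0, 0, 0, -0.2, 0, 0, 0]],
])

```text
t: 11.9
eef_pos: [0.5389, -0.0959, 0.1124]
ee_rot: [-3.139, 0.0, -1.735]
force: [0.9, 0.5, -0.3]
width: 0.0876
gripper_force: 0.0
```

Emit:
jog_arm([
  [[0, -0.06, 0, 0, 0, 0, 0], [255, -0.15, 0, 0, 0, 0, 0], [255, -0.22, 0, 0, 0, 0, 0], [255, -0.22, 0, 0, 0, 0, 0], [255, -0.22, 0, 0, 0, 0, 0], [255, -0.22, 0, 0, 0, 0, 0], [255, -0.22, 0, 0, 0, 0, 0], [255, -0.22, 0, 0, 0, 0, 0]],
], newtons=20)

```text
t: 12.7
eef_pos: [0.5467, -0.0421, 0.1097]
ee_rot: [3.141, -0.0, -1.736]
force: [0.3, -0.3, 0.2]
width: 0.0371
gripper_force: 0.0
```

```bash
python3 - <<'E'
from h import *
b=(.5217,-.1879,-1.736);c,s=np.cos(b[2]),np.sin(b[2])
print(b[0]-c*.145,b[1]-s*.145)
f=grab('wrist','w6.png');g=grab('scene','s6.png');d=grab('side','d6.png')
z=lambda n,x,y:cv2.resize(cv2.imread(n)[y:y+120,x:x+80],None,fx=4,fy=4,interpolation=cv2.INTER_CUBIC)
w=cv2.imread('pics/w6.png')
cv2.imwrite('pics/c6.png',np.hstack([z('pics/s6.png',215,220),cv2.resize(w,(480,480))[:, :480]]))
E
python3 go.py .5455 -.0449 .056 -1.736
```

```text
0.5455457190126902 -0.044874192242211675
at [ 0.5467 -0.0419  0.1098] [ 3.1415 -0.     -1.7363] F [ 1.04 -0.12 -0.53] w 0.0251 t 12.85
shift [0.013 0.003 0.215] turn [ 0. -0. -0.]
```

View pics/c6.png

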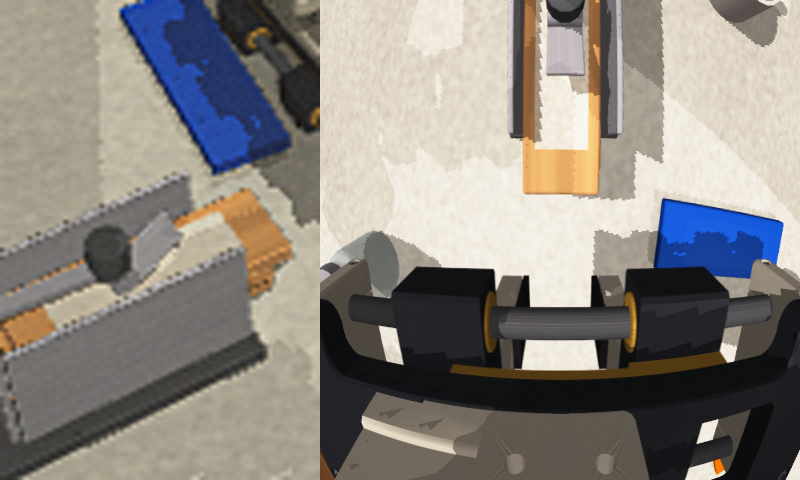

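The board lies flat under the arm, sticking out past the pile at wrist crop (562,192). Now I'll push.

Emit:
jog_arm([
  [[255, 0, 0, 0.08, 0, 0, 0], [255, 0.005, 0, 0.16, 0, 0, 0], [255, 0.01, 0, 0.21, 0, 0, 0], [255, 0.01, 0, 0.212, 0, 0, 0], [255, 0.01, 0, 0.212, 0, 0, 0], [255, 0.03, 0, 0.212, 0, 0, 0], [255, 0.05, 0, 0.212, 0, 0, 0], [255, 0.06, 0, 0.212, 0, 0, 0]],
])

```text
t: 13.65
eef_pos: [0.5445, -0.0569, 0.0574]
ee_rot: [-3.141, 0.0, -1.736]
force: [0.1, -1.6, -1.0]
width: 0.0002
gripper_force: 0.0
```

Emit:
jog_arm([
  [[255, 0.01, 0, 0, 0, 0, 0], [255, 0.02, 0, 0, 0, 0, 0], [255, 0.03, 0, 0, 0, 0, 0], [255, 0.04, 0, 0, 0, 0, 0]],
])

```text
t: 14.05
eef_pos: [0.5427, -0.0665, 0.0568]
ee_rot: [-3.142, 0.0, -1.736]
force: [-0.1, -0.1, -0.5]
width: 0.0004
gripper_force: 0.0
```

```bash
cat > hx.py <<'E'
from h import *
s=arm.get_state();v=s['eef_pos'][:2]-[.5217,-.1879];c,k=np.cos(-1.736),np.sin(-1.736)
print('holder x',c*v[0]+k*v[1],'y',-k*v[0]+c*v[1],'z',s['eef_pos'][2],s['force'].round(1),s['width'])
E
python3 hx.py
```

```text
holder x -0.12324242941772658 y 0.0007397555712125997 z 0.05683009317700699 [-0.1 -0.1 -0.5] 0.00044715618659673707
```

Emit:
jog_arm([
  [[255, 0.008, 0, 0, 0, 0, 0], [255, 0.016, 0, 0, 0, 0, 0], [255, 0.024, 0, 0, 0, 0, 0], [255, 0.032, 0, 0, 0, 0, 0], [255, 0.04, 0, 0, 0, 0, 0]],
])

```text
t: 14.55
eef_pos: [0.5412, -0.076, 0.0568]
ee_rot: [-3.141, 0.0, -1.736]
force: [1.0, 3.3, -1.4]
width: 0.0005
gripper_force: 1.6
```

Emit:
jog_arm([
  [[255, 0.006, 0, 0, 0, 0, 0], [255, 0.012, 0, 0, 0, 0, 0], [255, 0.018, 0, 0, 0, 0, 0]],
])

```text
t: 14.85
eef_pos: [0.5404, -0.0806, 0.0568]
ee_rot: [-3.142, 0.0, -1.736]
force: [0.4, 3.8, 0.8]
width: 0.0008
gripper_force: 1.5
```

```bash
python3 hx.py
```

```text
holder x -0.10887775773745716 y 0.0007695778435513057 z 0.05680188862423742 [0.4 3.8 0.8] 0.0007526925110001144
```

Pushing at about 3.5 N. I'll go on gently until the force jumps.

Emit:
jog_arm([
  [[255, 0.004, 0, 0, 0, 0, 0], [255, 0.008, 0, 0, 0, 0, 0], [255, 0.012, 0, 0, 0, 0, 0]],
])

```text
t: 15.15
eef_pos: [0.5398, -0.0836, 0.0568]
ee_rot: [3.142, 0.0, -1.736]
force: [0.5, 2.8, -1.5]
width: 0.0004
gripper_force: 1.5
```

Emit:
jog_arm([
  [[255, 0.003, 0, 0, 0, 0, 0], [255, 0.006, 0, 0, 0, 0, 0]],
])

```text
t: 15.35
eef_pos: [0.5398, -0.0841, 0.0568]
ee_rot: [-3.141, 0.001, -1.736]
force: [-0.8, 12.4, 0.3]
width: 0.0006
gripper_force: 6.3
```

```bash
python3 hx.py
```

```text
holder x -0.10536662947072487 y 0.0007912934366925348 z 0.056816752682790544 [-0.8 12.4  0.3] 0.0006015154106236331
```

Emit:
jog_arm([
  [[255, 0.003, 0, 0, 0, 0, 0], [255, 0.003, 0, 0, 0, 0, 0]],
])

```text
t: 15.55
eef_pos: [0.5399, -0.0841, 0.0568]
ee_rot: [-3.141, 0.002, -1.736]
force: [-0.2, 14.1, 0.5]
width: 0.0009
gripper_force: 6.6
```

Emit:
jog_arm([
  [[255, -0.02, 0, 0, 0, 0, 0], [255, -0.08, 0, 0, 0, 0, 0], [255, -0.2, 0, -0.05, 0, 0, 0], [255, -0.3, 0, -0.2, 0, 0, 0], [255, -0.4, 0, -0.4, 0, 0, 0], [255, -0.5, 0, -0.55, 0, 0, 0], [255, -0.5, 0, -0.55, 0, 0, 0]],
])

```text
t: 16.25
eef_pos: [0.5638, 0.0409, 0.2009]
ee_rot: [-3.132, 0.004, -1.733]
force: [-0.0, 0.1, 0.2]
width: 0.0008
gripper_force: 0.0
```

```bash
python3 - <<'E'
from h import *
grab('scene','s7.png');grab('side','d7.png')
z=lambda n,x,y:cv2.resize(cv2.imread(n)[y:y+120,x:x+80],None,fx=5,fy=5,interpolation=cv2.INTER_CUBIC)
cv2.imwrite('pics/c7.png',np.hstack([z('pics/s7.png',205,220),z('pics/d7.png',330,245)]))
E
python3 hx.py
```

```text
holder x -0.22998545498582032 y 0.0008997844102374072 z 0.1955711456543311 [-1.1 -0.5 -0.5] 0.0005261694066231678
```

View pics/c7.png

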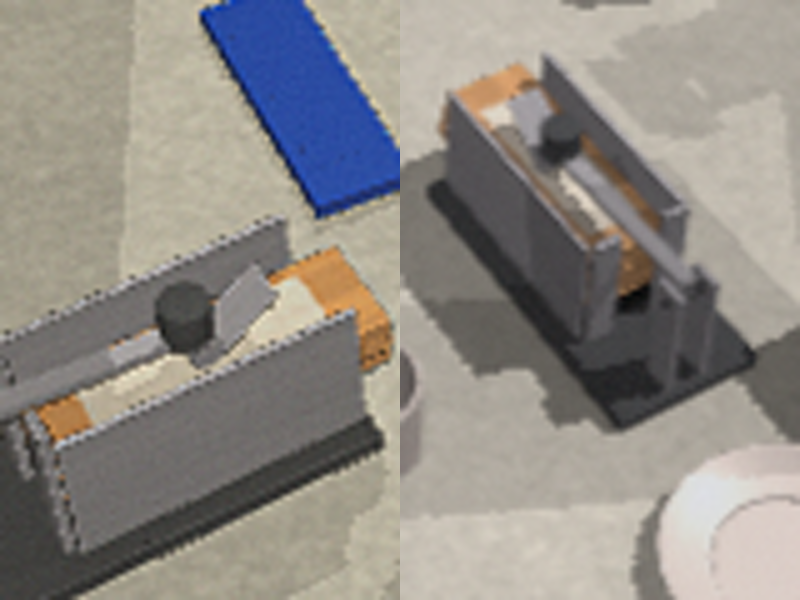

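The board is home. Its end is flush with the pile at scene crop (390,330), the nose rests on top, and the rest of the table in these crops (blue board, plate) looks undisturbed. The push stopped solidly at the backstop at 14 N, so I'm handing in.

```bash
python3 -c "
from station import arm
print(arm.job_done())"
```

```text
the job is handed in; nothing more can be done
None
```

The menu board is in the holder, on top of the pile and flush against the backstop with the weighted arm resting on it; I touched nothing else and handed the job in at about 16 s.

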